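# Load the inspection stand and hold the third filter in

## Robot

A 6-joint arm with a two-finger parallel gripper is mounted at the origin on the work surface. World frame = base frame: x ahead of the robot, y to its left, z up, the work surface at z = 0. Lengths are in m, angles in rad, forces in N, time in s.
With the tool pointing down it reaches from about 0.35 to 0.775 m from the base axis. Payload 7.3 kg.
Tool frame: the origin (TCP) lies at the very end of the fingers, on their centre line; the grasp point (between the pads) lies 19 mm behind it; z points along the fingers, y is the direction in which the jaws open and shut (so a half turn about z gives the same grasp; the last joint's range is limited). The gripper opens to 92 mm and grips with 3 to 60 N. Pads are 19 mm wide; open, the fingers measure 130 mm over their backs; the gripper's body (75 mm by 190 mm) begins 47 mm behind the grasp point.
Start: joints at [0.963, 0.342, 1.524, -0, 1.275, -0.146], TCP at [0.234, 0.47, 0.227] pointing down, gripper open.
Joint ranges: [-2.53, 2.53], [-0.77, 2.02], [0.04, 2.7], [-1, 4.14], [0.28, 2.66], [-3.11, 3.11]. Speed limits (rad/s): [2.57, 2.57, 3.14, 3.14, 3.14, 3.14].

## Interface

Orientations are given as [roll, pitch, yaw] about the fixed x, y, z axes, in that order (R = Rz(yaw) Ry(pitch) Rx(roll)).
In Python, from cell import robot gives the robot as it stands.
- The arm moves only by the tool apply_moves, never from a script. Its argument "plan" is a list of rows, each an object of numbers: "tx", "ty", "tz": the shift along the tool's x, y, z in m; "yaw": the turn about the tool's z in rad; "grip": the opening, from -1 (shut) to 1 (fully open), so that 0 is half open. In form: [{"tx": .., "ty": .., "tz": .., "yaw": .., "grip": ..}, ...]. A call has 1 to 8 rows; each row is the pose to reach, as a shift and turn from the pose commanded when the call began, along the tool's axes at that moment; what a row does not reach only later rows make up. A row lasts 1/8 s, in which the tool goes at most 62.5 mm and 10.7 degrees, less where a joint would pass 70% of its speed; a pose out of reach is approached as far as the arm can. A call with a gripper value outside its range is refused whole. The fingers move at their own pace and stop on an object; "force" is the grip in N (left out, the last holds). Time passes only in rows, so rows that repeat a pose let the fingers close. It gives the time, the measured TCP pose, the force and the opening at its end, in the units of the state.
- robot.observe(): the state, without advancing time (a new reading comes with each control period).
- robot.read_camera(name): name is "side" or "top"; returns (picture, depth): 384x512x3 uint8, red, green, blue; 384x512 float32, m along the optical axis (not along the pixel's ray), 0 where there is no reading.
- robot.get_calibration(name): a dict with "camera_matrix" (3x3 intrinsics, pixels), "k1" (the pictures are not rectified: a ray, as slopes to the right and down, at radius r is drawn at 1 + k1 r^2 times it, then the intrinsics apply), "R" (3x3) and "t" (3): a world point X has camera coordinates R X + t. Camera axes: x right, y down, z forward; pixel columns grow to the right and rows downward; lengths in m; the calibration is good to about 2 mm. A picture is of the moment at which its call begins. get_calibration takes no time and is no camera call.
- robot.hand_in(): hands the job in, once; it reports no verdict.
Trained networks look in the newest picture that a camera, given by its name, has taken for a name from the list of things; names that differ only in an ending like _2 or _b are one class to them, and where a whole thing is asked for, a point or a joint stands for the part that bears it (a point fixed in the world has none). Each returns a list of dicts, best first, with "confidence" (0 to 1); they miss things now and then, are a little off and sometimes report something else, mostly with a low value. They report only what shows in the picture. A call takes as long as a camera call.
- robot.outline_of(label, camera): "region" (384x512 bool, what is visible of it) and "pixel" ([row, column] in pixels, amid what is visible of it).
- robot.tip_of(label, camera): "pixel" ([row, column] in pixels: a listed point, or the origin of a listed thing).
The state is a dict: "time": time; "qpos": joint angles; "qvel": joint speeds; "joint_efforts": joint torques, N m; "tool_pos": TCP position; "tool_rot": TCP orientation; "contact_force": force on the tool from outside, world axes, zero at the start; "torque": the same for the moment, N m; "opening": finger opening in m.
Only numpy, scipy, OpenCV 4.12 (cv2) and the standard library are available. Lean on these libraries where they do the work, as an engineer would, in place of code of your own. Each camera call takes 0.05 s, during which the arm holds its last target.

## Task

Set the windowed specimen holder down (do not drop it) flat across the two narrow rails of the inspection stand, square to them and centred over the lamp, and let go of it. Then turn the stand's spring-return filter knob clockwise, counting clicks, to the third stop without running on to the fourth, and finish while still gripping the knob and holding it there; leave everything else on the bench where it is.

Things in the scene. Friction and masses are not known exactly. Their poses are not given: they have to be found in the camera images.
- holder_center (a point): (all sizes here in mm) centre (half-way up) of the specimen holder: flat dark steel frame with a glass window, 76 long (its x) x 30 wide (y) x 10 thick (z up), 60 g, loose on the bench; the same either way round. Pick it across its 30 mm width. The blank spacer near it is shorter (45) and has no window; which of the two lies nearer the robot varies.
- holder: the same specimen holder; origin at the centre of its underside, axes as above. On the stand its long side lies along the stand's y, so that it bridges both rails
- rails (a point): point midway between the stand's two narrow rails, level with their top edges, 60 above the bench; axes as the stand's. The rails are upright fins 8 thick, 60 long along x, centred 23 either side of this point in y, standing 40 clear of the base plate; a small lamp (28 diameter, top 29 below this point) sits between them.
- stand: grey inspection stand fixed to the bench; origin at the centre of its underside; base plate 100 (x) x 260 (y) x 20 thick. Rails at its +y end (70 from the origin), filter knob at its -y end (70 from the origin) on a white round housing 72 diameter, top 45 above the bench.
- knob_grip (a point): point to grip on the filter knob: on its vertical axis, 76 above the bench, 7 below its top. Axes turn with the knob: the grip is an upright bar 42 long (x) x 14 thick (y), 30 tall above a disc of 44 diameter (disc top 23 below this point). A white line marks the -x half of the bar's top.
- knob (a joint): turn of the filter knob (rad), clockwise from above; 0 at rest on its end stop. Clicks lie 0.4 (23 degrees) apart: 0.4, 0.8, third 1.2, fourth 1.6; black ticks on the housing, where the white line points, mark rest and the four. A spring of about 0.1 N m returns it to 0 if let go; the clicks add a ripple of 0.07 N m: resistance rises after each stop, drops before the next, and never holds it there.
- spacer: blank solid dark steel spacer, 45 x 30 x 10, no window; bystander; origin at the centre of its underside
- beaker: glass beaker, 90 diameter, 120 tall; bystander; origin at the centre of its underside
- dish: closed clear petri dish, 60 diameter, 15 tall; bystander; origin at the centre of its underside
- dropper: small amber bottle, 34 diameter, 75 tall; bystander; origin at the centre of its underside
- tweezers: steel tweezers lying flat, 125 long, 7 high; bystander; origin at the centre of its underside
- tuberack: white rack with capped tubes, 70 x 130, 89 tall; bystander; origin at the centre of its underside
- mouse: black computer mouse, 100 x 60, 34 tall; bystander; origin at the centre of its underside

How it is judged:
By the outcome, as a careful person would: the job done as asked, in the order asked, and still so for the second after the job is handed in, while the arm keeps its last pose, push and grip.
It also fails if it takes over 64 s, if anything falls off the work surface, if the arm or the gripper's body presses on something with over 40 N, if the wrist force passes 120 N, or if a joint passes its speed limit or range.

## Working session

There is one attempt and no reset: what is moved stays moved. The work goes in short steps, Python scripts to look and compute and a tool call to move; the robot and the scene stay as the last step left them, time stands still between calls to the robot, and variables do not carry over. Pictures are saved under pics/ and viewed, and the job is handed in when it is done.

Besides the shell and the picture viewer there is one more tool, called after ">>>" as name(argument=value, ...) on one line, values as JSON. apply_moves: Moves the arm, as the interface text tells. Its arguments: {"type":"object","properties":{"plan":{"type":"array","items":{"type":"object","properties":{"tx":{"type":"number"},"ty":{"type":"number"},"tz":{"type":"number"},"yaw":{"type":"number"},"grip":{"type":"number"}}}},"force":{"type":"number"}},"required":["plan"]}

```bash
ls; mkdir -p pics; cat > h.py <<'E'
import numpy as np, cv2
from cell import robot
def save(img,n): cv2.imwrite('pics/'+n,cv2.cvtColor(img,cv2.COLOR_RGB2BGR))
def cloud(name,depth):
    c=robot.get_calibration(name);K=np.array(c['camera_matrix']);R=np.array(c['R']);t=np.array(c['t'])
    h,w=depth.shape
    v,u=np.mgrid[:h,:w]
    d=np.array([c['k1'],0,0,0],float)
    p=cv2.undistortPoints(np.stack([u.ravel(),v.ravel()],1).astype(float)[:,None],K,d)[:,0]
    z=depth.ravel()[:,None]
    X=np.hstack([p*z,z])
    W=(X-t)@R
    return W.reshape(h,w,3)
def rayz(name,px,z):
    c=robot.get_calibration(name);K=np.array(c['camera_matrix']);R=np.array(c['R']);t=np.array(c['t'])
    p=cv2.undistortPoints(np.array([[[px[1],px[0]]]],float),K,np.array([c['k1'],0,0,0],float))[0,0]
    C=-R.T@t; d=R.T@np.array([p[0],p[1],1]); s=(z-C[2])/d[2]
    return C+s*d
def proj(name,X):
    c=robot.get_calibration(name)
    p,_=cv2.projectPoints(np.array(X,float).reshape(-1,1,3),cv2.Rodrigues(np.array(c['R']))[0],np.array(c['t'],float),np.array(c['camera_matrix']),np.array([c['k1'],0,0,0],float))
    return p[:,0]
E
python3 - <<'E'
from h import *
print(robot.observe())
for n in ['top','side']:
    im,d=robot.read_camera(n); save(im,n+'0.png'); np.savez(n+'0.npz',im=im,d=d)
    c=robot.get_calibration(n); print(n,-np.array(c['R']).T@np.array(c['t']),c['k1'])
    for l in ['holder_center','rails','knob_grip','stand','spacer','holder']:
        r=robot.tip_of(l,n); print(l,[(np.round(x['pixel'],1),round(x['confidence'],2)) for x in r])
E
```

```text
pics
{'time': 0.0, 'qpos': array([ 9.62972194e-01,  3.42689793e-01,  1.52504030e+00, -3.51326575e-06,
        1.27537504e+00, -1.45996984e-01]), 'qvel': array([-1.19315736e-03,  1.79911388e-03,  7.64563862e-04,  8.81606475e-05,
        1.55516735e-04,  1.10369425e-03]), 'joint_efforts': array([-9.16392273e-04, -4.31242132e+01, -2.44215381e+01,  7.18252128e-02,
        5.59131510e-02, -1.86590946e-04]), 'tool_pos': array([0.23367412, 0.46966979, 0.22605392]), 'tool_rot': array([-3.14009578e+00, -2.16709698e-04,  2.67976637e+00]), 'contact_force': array([0.32199109, 0.06682046, 0.1745659 ]), 'torque': array([0.00445752, 0.02989496, 0.01908483]), 'opening': 0.09147881950646268}
top [ 0.41576039 -0.00873911  1.17664726] -0.009013310138843822
holder_center [(array([177.7, 312.8]), 0.6)]
rails [(array([188.4, 181.1]), 0.8), (array([134.2, 293.6]), 0.7)]
knob_grip [(array([180.6, 313.3]), 0.65), (array([178.9, 226.5]), 0.53)]
stand [(array([185.6, 207.8]), 0.98), (array([130.8, 206.3]), 0.26), (array([179.3, 383.4]), 0.23)]
spacer [(array([224. , 327.6]), 0.68)]
holder [(array([179.7, 310.9]), 0.73)]
side [ 0.43448375 -0.95000457  0.93741149] -0.06359975672745809
holder_center [(array([254.1, 280.6]), 0.51)]
rails [(array([153.9, 255. ]), 0.8), (array([245.1, 198.4]), 0.42)]
knob_grip [(array([178.4, 267.4]), 0.48)]
stand [(array([182.4, 258.8]), 0.71)]
spacer [(array([271.8, 226.5]), 0.44)]
holder [(array([256.4, 280.7]), 0.74)]
```

View pics/top0.png

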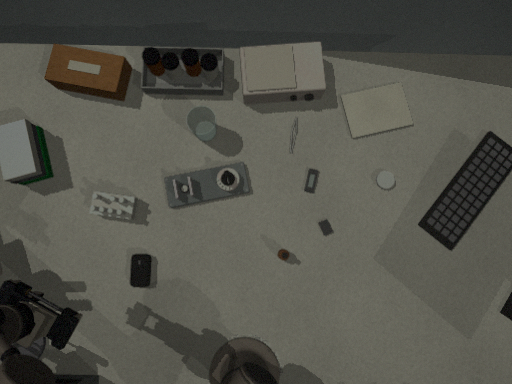

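View pics/side0.png

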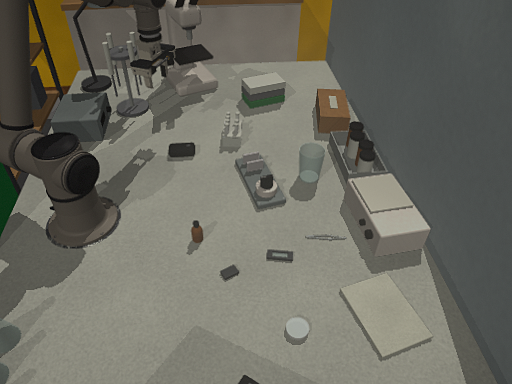

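The top view shows the windowed holder at (180,312), the blank spacer at (227,326) and the stand at (185,207), with the rails at about (188,182) and the knob at (180,228). The side view agrees. Next I measure with depth.

```bash
python3 - <<'E'
from h import *
D={n:np.load(n+'0.npz') for n in ['top','side']}
W={n:cloud(n,D[n]['d']) for n in D}
print(robot.get_calibration('top')['camera_matrix'],robot.get_calibration('side')['camera_matrix'])
def crop(n,r,c,h,name,k):
    im=D[n]['im'][r-h:r+h,c-h:c+h]; im=cv2.resize(im,None,fx=k,fy=k,interpolation=cv2.INTER_CUBIC); return cv2.convertScaleAbs(im,alpha=1.8)
a=np.hstack([crop('top',180,312,24,'',8),crop('top',185,207,48,'',4)])
b=np.hstack([crop('side',255,280,24,'',8),crop('side',180,262,48,'',4)])
save(np.vstack([a[:300] if 0 else a,b])[:, :],'crop0.png')
print(a.shape)
from h import robot
for l,n in [('holder','top'),('holder','side'),('stand','top'),('knob','top'),('knob','side'),('stand','side')]:
    im,_=robot.read_camera(n)
    r=robot.outline_of(l,n)
    for x in r[:1]:
        m=x['region']; P=W[n][m]; P=P[np.isfinite(P).all(1)]
        np.save(f'm_{l}_{n}.npy',m)
        rc=cv2.minAreaRect(P[:,:2].astype(np.float32)*1000)
        print(l,n,x['confidence'],m.sum(),np.round(np.percentile(P,[2,50,98],axis=0),4).tolist(),rc)
bench=W['top'][230:260,180:260]; print('bench top z',np.median(bench[...,2]))
bench=W['side'][225:240,210:230]; print(np.median(bench[...,2]))
E
```

```text
[[367.38450874   0.         254.694082  ]
 [  0.         367.38450874 192.05159481]
 [  0.           0.           1.        ]] [[410.60934709   0.         256.75903848]
 [  0.         410.60934709 193.90721082]
 [  0.           0.           1.        ]]
(384, 768, 3)
holder top 0.62 190 [[0.562, -0.2161, 0.0015], [0.5952, -0.2006, 0.0079], [0.6306, -0.1853, 0.0129]] ((595.6052856445312, -200.6828155517578), (28.393333435058594, 72.32074737548828), 78.15543365478516)
holder side 0.82 250 [[0.5611, -0.2215, -0.0001], [0.5994, -0.2025, 0.0084], [0.6309, -0.1775, 0.0126]] ((598.2235107421875, -195.37644958496094), (47.245052337646484, 73.65283203125), 77.35247039794922)
stand top 0.61 2533 [[0.5097, 0.0093, 0.0142], [0.5721, 0.1336, 0.0199], [0.636, 0.2547, 0.081]] ((510.8315734863281, 120.93212890625), (235.698486328125, 260.2535095214844), 10.885851860046387)
knob top 0.47 158 [[0.5699, 0.0439, 0.0471], [0.589, 0.063, 0.0535], [0.6088, 0.0835, 0.0845]] ((590.0711669921875, 63.45819854736328), (41.66044235229492, 40.318511962890625), 1.4350955486297607)
knob side 0.68 169 [[0.5697, 0.0432, 0.0471], [0.5898, 0.0586, 0.0641], [0.6098, 0.0722, 0.0855]] ((597.9291381835938, 92.03926086425781), (103.5418701171875, 39.870033264160156), 75.19364929199219)
stand side 0.89 1585 [[0.5104, 0.001, 0.0066], [0.571, 0.082, 0.022], [0.6383, 0.2379, 0.082]] ((549.3698120117188, -328.71746826171875), (1253.27587890625, 161.5109100341797), 86.86671447753906)
bench top z -0.0009716500932275742
0.00021978297304037296
```

View pics/crop0.png

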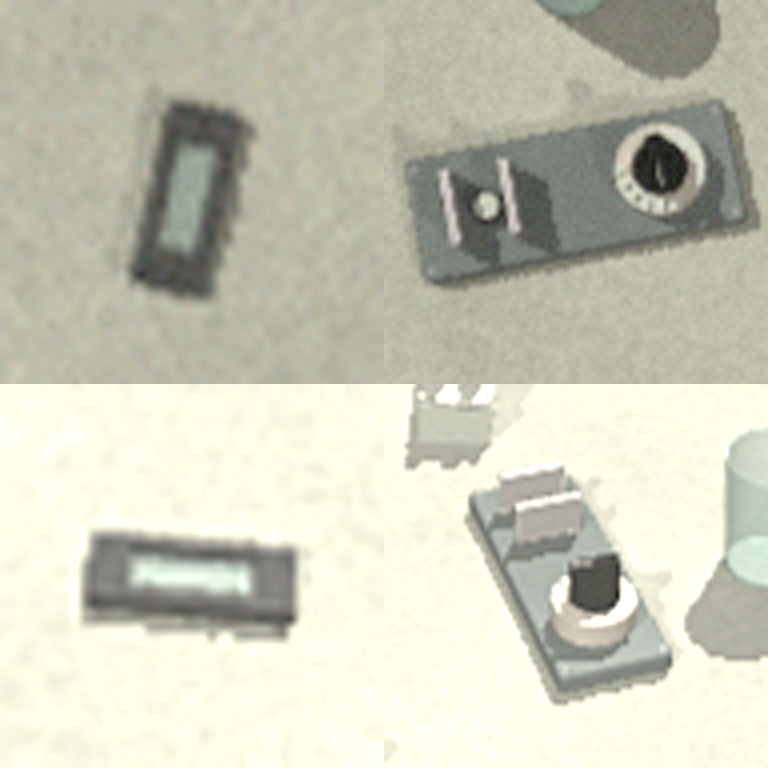

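```bash
cat > fit.py <<'E'
from h import *
from scipy.optimize import minimize
S=8
def box(lx,ly,z0,z1,cx=0,cy=0):
    return np.array([[cx+a*lx/2,cy+b*ly/2,z] for a in(-1,1) for b in(-1,1) for z in(z0,z1)])
def cyl(r,z0,z1,cx,cy):
    a=np.linspace(0,2*np.pi,40,endpoint=False); return np.array([[cx+r*np.cos(t),cy+r*np.sin(t),z] for t in a for z in(z0,z1)])
def render(n,parts,p,org,size,off):
    c,s=np.cos(p[2]),np.sin(p[2]); R=np.array([[c,-s,0],[s,c,0],[0,0,1]])
    im=np.zeros((size[0]*S,size[1]*S),np.uint8)
    for q in parts:
        X=q@R.T+[p[0],p[1],0]
        u=proj(n,X)+off
        u=((u-[org[1],org[0]]+0.5)*S-0.5)
        h=cv2.convexHull(u.astype(np.float32))
        cv2.fillConvexPoly(im,np.round(h*16).astype(np.int32),255,shift=4)
    return cv2.resize(im,(size[1],size[0]),interpolation=cv2.INTER_AREA).astype(float)/255
def fit(masks,parts,p0,off=0):
    data=[]
    for n,m in masks.items():
        ys,xs=np.where(m); o=(ys.min()-8,xs.min()-8); e=(ys.max()+9,xs.max()+9)
        data.append((n,m[o[0]:e[0],o[1]:e[1]].astype(float),o,(e[0]-o[0],e[1]-o[1])))
    sc=np.array([.01,.01,.1])
    def f(q):
        p=np.array(p0)+q*sc
        return sum(np.abs(render(n,parts,p,o,sz,0)-m).sum()/m.sum() for n,m,o,sz in data)
    best=None
    for st in (0,.5,-.5):
        r=minimize(f,[0,0,st],method='Nelder-Mead',options=dict(initial_simplex=np.array([[0,0,st],[1,0,st],[0,1,st],[0,0,st+1]]),xatol=1e-3,fatol=1e-5,maxiter=400))
        if best is None or r.fun<best.fun: best=r
    return np.array(p0)+best.x*sc,best.fun
E
cat > f1.py <<'E'
from fit import *
m={(l,n):np.load(f'm_{l}_{n}.npy') for l in('holder','stand') for n in('top','side')}
H=[box(.076,.030,0,.010)]
ST=[box(.1,.26,0,.02),box(.06,.008,.02,.06,0,.047),box(.06,.008,.02,.06,0,.093),cyl(.036,.02,.045,0,-.07),cyl(.022,.045,.053,0,-.07)]
for l,pt,p0 in (('holder',H,(.596,-.2007,-.2)),('stand',ST,(.573,.131,.17))):
    for ns in (('top',),('side',),('top','side')):
        p,f=fit({n:m[l,n] for n in ns},pt,p0); print(l,ns,np.round(p,4),round(f,3))
    p=p
E
python3 f1.py
```

```text
holder ('top',) [ 0.5961 -0.2012 -0.2246] 0.229
holder ('side',) [ 0.5974 -0.1999 -0.2623] 0.145
holder ('top', 'side') [ 0.5971 -0.2009 -0.2291] 0.383
stand ('top',) [0.5751 0.1327 0.2188] 0.043Traceback (most recent call last):
  File "f1.py", line 7, in <module>
    p,f=fit({n:m[l,n] for n in ns},pt,p0); print(l,ns,np.round(p,4),round(f,3))
        ~~~^^^^^^^^^^^^^^^^^^^^^^^^^^^^^^
  File "fit.py", line 29, in fit
    r=minimize(f,[0,0,st],method='Nelder-Mead',options=dict(initial_simplex=np.array([[0,0,st],[1,0,st],[0,1,st],[0,0,st+1]]),xatol=1e-3,fatol=1e-5,maxiter=400))
    res = _minimize_neldermead(fun, x0, args, callback, bounds=bounds,
                               **options)
    fxc = func(xc)
    fx = function(np.copy(x), *(wrapper_args + args))
  File "fit.py", line 26, in f
    return sum(np.abs(render(n,parts,p,o,sz,0)-m).sum()/m.sum() for n,m,o,sz in data)
  File "fit.py", line 26, in <genexpr>
    return sum(np.abs(render(n,parts,p,o,sz,0)-m).sum()/m.sum() for n,m,o,sz in data)
                      ~~~~~~^^^^^^^^^^^^^^^^^^
  File "fit.py", line 13, in render
    u=proj(n,X)+off
      ~~~~^^^^^
  File "h.py", line 20, in proj
    c=robot.get_calibration(name)
ValueError: time passes only in moves, steps and waits
```

```bash
python3 - <<'E'
s=open('h.py').read()
s=s.replace("from cell import robot\n","""from cell import robot
_C={}
def cal(n):
    if n not in _C: _C[n]=robot.get_calibration(n)
    return _C[n]
def main(m):
    k,l,st,_=cv2.connectedComponentsWithStats(m.astype(np.uint8)); return l==1+st[1:,4].argmax()
""").replace("=robot.get_calibration(name)","=cal(name)")
open('h.py','w').write(s)
E
sed -i "s/np.load(f'm_{l}_{n}.npy')/main(np.load(f'm_{l}_{n}.npy'))/" f1.py
python3 f1.py; python3 - <<'E'
from fit import *
D={n:np.load(n+'0.npz') for n in ['top','side']}
W={n:cloud(n,D[n]['d']) for n in D}
p=(.5751,.1327,.2188)
c,s=np.cos(p[2]),np.sin(p[2])
def loc(P): d=P[...,:2]-[p[0],p[1]]; return np.stack([d[...,0]*c+d[...,1]*s,-d[...,0]*s+d[...,1]*c,P[...,2]],-1)
for n in W:
    L=loc(W[n]); 
    near=(abs(L[...,0])<.05)&(abs(L[...,1])<.13)
    a=near&(L[...,1]>.03)&(L[...,2]>.052)&(L[...,2]<.07)
    Q=L[a]; 
    for sg in(-1,1):
        q=Q[(Q[:,1]-.07)*sg>0]; print(n,'rail',len(q),q.mean(0).round(4),q[:,2].max())
    q=L[near&(L[...,1]<0)&(L[...,2]>.075)]; print('knobtop',len(q),q.mean(0).round(4), np.linalg.svd(q[:,:2]-q[:,:2].mean(0))[2][0])
E
```

```text
holder ('top',) [ 0.5961 -0.2012 -0.2246] 0.229
holder ('side',) [ 0.5974 -0.1999 -0.2623] 0.145
holder ('top', 'side') [ 0.5971 -0.2009 -0.2291] 0.383
stand ('top',) [0.5751 0.1327 0.2188] 0.043
stand ('side',) [0.5741 0.1364 0.2193] 0.062
stand ('top', 'side') [0.5747 0.1339 0.2189] 0.111
top rail 57 [-0.0012  0.0466  0.0584] 0.06451281158432796
top rail 59 [-0.0003  0.0925  0.0579] 0.06318372098396174
knobtop 65 [-0.0008 -0.0702  0.0814] [-0.99999231 -0.00392258]
side rail 54 [-0.0001  0.0457  0.0579] 0.06478535506126716
side rail 50 [-0.0012  0.092   0.058 ] 0.06405609409993489
knobtop 55 [-0.0015 -0.0724  0.0815] [-0.99982302 -0.01881325]
```

```bash
cat > go.py <<'E'
import sys
from h import *
o=robot.observe()
def rel(X,yaw,pos=None,rot=None):
    p=np.array(o['tool_pos']); r,pt,y=o['tool_rot']
    from scipy.spatial.transform import Rotation as Ro
    R=Ro.from_euler('xyz',[r,pt,y]).as_matrix()
    d=R.T@(np.array(X)-p); dy=-((yaw-y+np.pi)%(2*np.pi)-np.pi)
    return d,dy
if __name__=='__main__':
    a=list(map(float,sys.argv[1:5])); d,dy=rel(a[:3],a[3])
    print('now',o['time'],np.round(o['tool_pos'],4),np.round(o['tool_rot'],4),'open',round(o['opening'],4),'F',np.round(o['contact_force'],2),'q',np.round(o['qpos'],2))
    print('tx ty tz yaw',np.round(d,4),round(dy,4))
E
python3 go.py .597 -.2008 .12 2.91
python3 - <<'E'
from fit import *
D=np.load('top0.npz'); W=cloud('top',D['d'])
for r,c in ((122,202),(131,206),(115,198)): print(W[r,c])
# tall things within region
P=W.reshape(-1,3); q=P[(P[:,2]>.09)&(P[:,0]>.4)&(P[:,0]<.8)&(abs(P[:,1])<.4)]
print(len(q), q.min(0),q.max(0))
# holder from dark colour
im=D['im'].astype(int).sum(2); print(im[165:195,300:325][::3,::2])
E
```

```text
now 1.3 [0.2339 0.4701 0.2267] [ 3.1415 -0.      2.6798] open 0.0916 F [-0.58 -0.02 -0.32] q [ 0.96  0.34  1.52  0.    1.28 -0.15]
tx ty tz yaw [-0.624  -0.4388  0.1067] -0.2302
[0.78436633 0.1555223  0.00328354]
[0.75464437 0.14151666 0.00195237]
[0.78761162 0.16033235 0.06382546]
1050 [ 0.41576039 -0.00873911  0.09000426] [0.79827502 0.39507229 1.17664726]
[[294 291 307 296 304 303 303 294 295 302 306 304 299]
 [295 298 302 268 265 230 248 269 293 302 304 301 312]
 [298 306 299 264 170 146 147 138 138 189 300 311 307]
 [301 315 302 277 148 178 198 180 137 198 306 298 299]
 [305 312 290 280 131 257 258 198 128 251 294 312 295]
 [293 302 271 197 142 259 267 157 171 289 301 300 302]
 [306 302 275 168 198 265 258 140 203 283 295 303 297]
 [308 291 267 134 212 240 195 134 232 301 295 298 303]
 [306 274 176 127 140 132 132 174 286 295 301 311 307]
 [313 311 297 260 230 147 142 201 297 294 300 299 309]]
```

>>> apply_moves(plan=[{"tx": -0.045,"ty": -0.033,"tz": 0.0,"yaw": -0.03,"grip": 0.3},{"tx": -0.09,"ty": -0.066,"tz": 0.0,"yaw": -0.06,"grip": 0.3},{"tx": -0.135,"ty": -0.099,"tz": 0.0,"yaw": -0.09,"grip": 0.3},{"tx": -0.18,"ty": -0.132,"tz": 0.0,"yaw": -0.12,"grip": 0.3},{"tx": -0.225,"ty": -0.165,"tz": 0.0,"yaw": -0.15,"grip": 0.3},{"tx": -0.27,"ty": -0.195,"tz": 0.0,"yaw": -0.18,"grip": 0.3},{"tx": -0.315,"ty": -0.225,"tz": 0.0,"yaw": -0.2,"grip": 0.3},{"tx": -0.36,"ty": -0.255,"tz": 0.0,"yaw": -0.23,"grip": 0.3}])

```text
time: 2.3
tool_pos: [0.4433, 0.0796, 0.227]
tool_rot: [3.141, 0.001, 2.91]
contact_force: [0.2, 0.5, 0.3]
opening: 0.0598
```

```bash
python3 go.py .597 -.2008 .10 2.91
```

```text
now 2.3 [0.4433 0.0796 0.227 ] [3.1412e+00 7.0000e-04 2.9104e+00] open 0.0598 F [0.19 0.46 0.31] q [ 0.01  0.2   1.72  0.    1.22 -1.33]
tx ty tz yaw [-0.2138 -0.2378  0.127 ] 0.0004
```

>>> apply_moves(plan=[{"tx": -0.04,"ty": -0.045,"tz": 0.0,"yaw": 0,"grip": 0.3},{"tx": -0.08,"ty": -0.09,"tz": 0.01,"yaw": 0,"grip": 0.3},{"tx": -0.12,"ty": -0.133,"tz": 0.03,"yaw": 0,"grip": 0.3},{"tx": -0.16,"ty": -0.178,"tz": 0.06,"yaw": 0,"grip": 0.3},{"tx": -0.19,"ty": -0.215,"tz": 0.09,"yaw": 0,"grip": 0.3},{"tx": -0.214,"ty": -0.238,"tz": 0.12,"yaw": 0,"grip": 0.3},{"tx": -0.214,"ty": -0.238,"tz": 0.127,"yaw": 0,"grip": 0.3},{"tx": -0.214,"ty": -0.238,"tz": 0.127,"yaw": 0,"grip": 0.3}])

```text
time: 3.3
tool_pos: [0.5957, -0.1988, 0.0992]
tool_rot: [3.141, -0.002, 2.91]
contact_force: [0.3, -0.5, 1.2]
opening: 0.0596
```

```bash
python3 - <<'E'
from h import *
im,d=robot.read_camera('side'); np.savez('side1.npz',im=im,d=d)
c=cv2.resize(im[200:310,220:340],None,fx=5,fy=5,interpolation=cv2.INTER_CUBIC); save(cv2.convertScaleAbs(c,alpha=1.5),'s1.png')
E
python3 go.py .597 -.2008 .002 2.91
```

```text
now 3.35 [ 0.5961 -0.1986  0.1003] [3.1413e+00 2.0000e-04 2.9104e+00] open 0.0595 F [0.03 0.39 0.48] q [-0.44  0.64  1.39  0.    1.11 -1.78]
tx ty tz yaw [-0.0014 -0.0019  0.0983] 0.0004
```

View pics/s1.png

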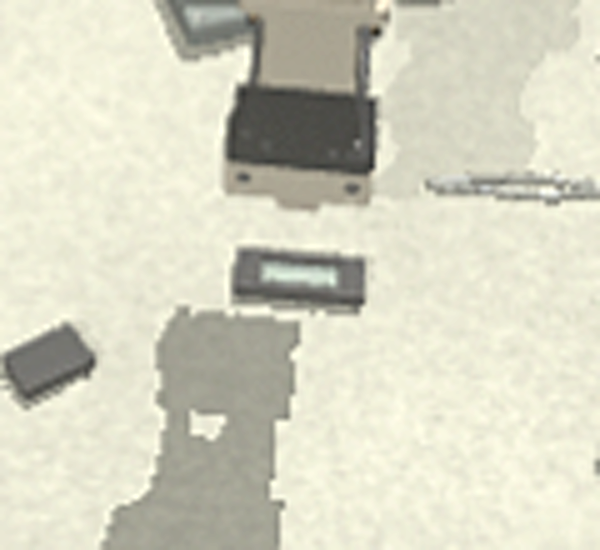

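The gripper hovers over the holder (crop centre ≈(300,275)), and the spacer is well clear. Next I descend and close.

>>> apply_moves(plan=[{"tx": -0.001,"ty": -0.002,"tz": 0.04,"yaw": 0,"grip": 0.3},{"tx": -0.001,"ty": -0.002,"tz": 0.075,"yaw": 0,"grip": 0.3},{"tx": -0.001,"ty": -0.002,"tz": 0.09,"yaw": 0,"grip": 0.3},{"tx": -0.001,"ty": -0.002,"tz": 0.097,"yaw": 0,"grip": 0.3},{"tx": -0.001,"ty": -0.002,"tz": 0.097,"yaw": 0,"grip": -0.1},{"tx": -0.001,"ty": -0.002,"tz": 0.097,"yaw": 0,"grip": -0.6},{"tx": -0.001,"ty": -0.002,"tz": 0.097,"yaw": 0,"grip": -0.6},{"tx": -0.001,"ty": -0.002,"tz": 0.097,"yaw": 0,"grip": -0.6}], force=25)

```text
time: 4.35
tool_pos: [0.5971, -0.2018, 0.0034]
tool_rot: [-3.141, 0.001, 2.91]
contact_force: [0.2, 0.1, 3.2]
opening: 0.0297
```

>>> apply_moves(plan=[{"tx": 0,"ty": 0,"tz": 0,"yaw": 0,"grip": -0.6},{"tx": 0,"ty": 0,"tz": -0.02,"yaw": 0,"grip": -0.6},{"tx": 0,"ty": 0,"tz": -0.06,"yaw": 0,"grip": -0.6},{"tx": 0,"ty": 0,"tz": -0.11,"yaw": 0,"grip": -0.6},{"tx": 0,"ty": 0,"tz": -0.14,"yaw": 0,"grip": -0.6},{"tx": 0,"ty": 0,"tz": -0.14,"yaw": 0,"grip": -0.6}])

```text
time: 5.1
tool_pos: [0.5979, -0.2022, 0.1451]
tool_rot: [-3.141, 0.005, 2.91]
contact_force: [0.8, 0.2, -0.3]
opening: 0.0293
```

```bash
python3 - <<'E'
from h import *
im,d=robot.read_camera('side'); np.savez('side2.npz',im=im,d=d)
c=cv2.resize(im[160:270,220:340],None,fx=5,fy=5,interpolation=cv2.INTER_CUBIC); save(cv2.convertScaleAbs(c,alpha=1.5),'s2.png')
r=robot.outline_of('holder','side'); print([(x['confidence'],x['pixel'],x['region'].sum()) for x in r]); 
if r: np.save('m_h2.npy',r[0]['region'])
E
python3 go.py .5595 .2018 .16 1.790
```

```text
[]
now 5.2 [ 0.5961 -0.2013  0.1415] [ 3.1411e+00 -1.6000e-03  2.9098e+00] open 0.0296 F [-0.4  -0.23 -0.24] q [-0.45  0.6   1.33  0.    1.2  -1.79]
tx ty tz yaw [ 0.1283  0.384  -0.0181] 1.1198
```

View pics/s2.png

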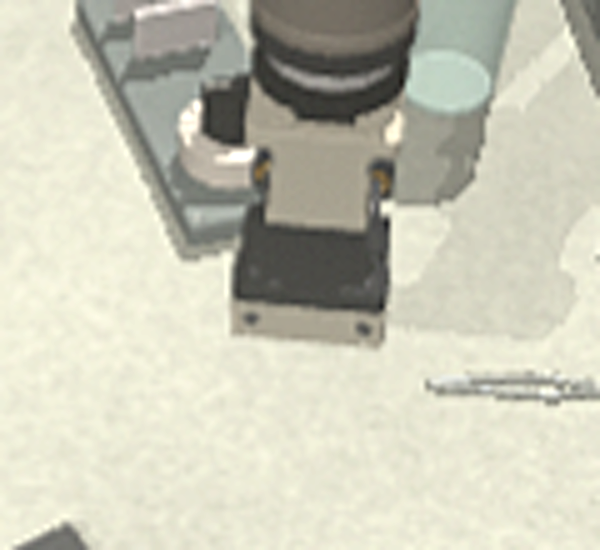

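The fingers hold at an opening of 29.6 mm, which matches the holder's 30 mm width. The holder's spot on the bench is empty, and the body hides it from the side camera. Next I move above the rails.

>>> apply_moves(plan=[{"tx": 0.012,"ty": 0.04,"tz": -0.008,"yaw": 0.12,"grip": -0.6},{"tx": 0.028,"ty": 0.085,"tz": -0.018,"yaw": 0.27,"grip": -0.6},{"tx": 0.045,"ty": 0.135,"tz": -0.018,"yaw": 0.42,"grip": -0.6},{"tx": 0.062,"ty": 0.185,"tz": -0.018,"yaw": 0.57,"grip": -0.6},{"tx": 0.079,"ty": 0.235,"tz": -0.018,"yaw": 0.72,"grip": -0.6},{"tx": 0.096,"ty": 0.285,"tz": -0.018,"yaw": 0.87,"grip": -0.6},{"tx": 0.112,"ty": 0.335,"tz": -0.018,"yaw": 1.0,"grip": -0.6},{"tx": 0.128,"ty": 0.384,"tz": -0.018,"yaw": 1.12,"grip": -0.6}])

```text
time: 6.2
tool_pos: [0.559, 0.203, 0.1584]
tool_rot: [-3.138, -0.0, 1.786]
contact_force: [0.5, -1.0, -1.0]
opening: 0.0297
```

>>> apply_moves(plan=[{"tx": 0,"ty": 0,"tz": 0,"yaw": 0,"grip": -0.6},{"tx": 0,"ty": 0,"tz": 0,"yaw": 0,"grip": -0.6}])

```text
time: 6.45
tool_pos: [0.5596, 0.201, 0.159]
tool_rot: [-3.139, 0.0, 1.791]
contact_force: [0.6, -0.1, -0.2]
opening: 0.0296
```

```bash
python3 - <<'E'
from fit import *
k=[]
for n in('top','side'):
    im,d=robot.read_camera(n); np.savez(n+'3.npz',im=im,d=d)
    r,c=(185,180) if n=='top' else (140,255)
    k.append(cv2.convertScaleAbs(cv2.resize(im[r-48:r+48,c-48:c+48],None,fx=4,fy=4,interpolation=cv2.INTER_CUBIC),alpha=1.6))
    r=robot.outline_of('holder',n); print([(x['confidence'],x['pixel'],x['region'].sum()) for x in r]); 
save(np.hstack(k),'s3.png')
E
python3 go.py .5595 .2018 .16 1.790
```

```text
[(0.59, [180.6, 187.3], np.int64(45))]
[(0.66, [131.4, 252.8], np.int64(132))]
now 6.65 [0.5605 0.2001 0.1603] [-3.1409e+00  1.0000e-04  1.7883e+00] open 0.0296 F [0.83 0.47 0.15] q [ 0.21  0.53  1.42 -0.    1.2  -0.  ]
tx ty tz yaw [ 0.0018 -0.0006  0.0003] -0.0017
```

View pics/s3.png

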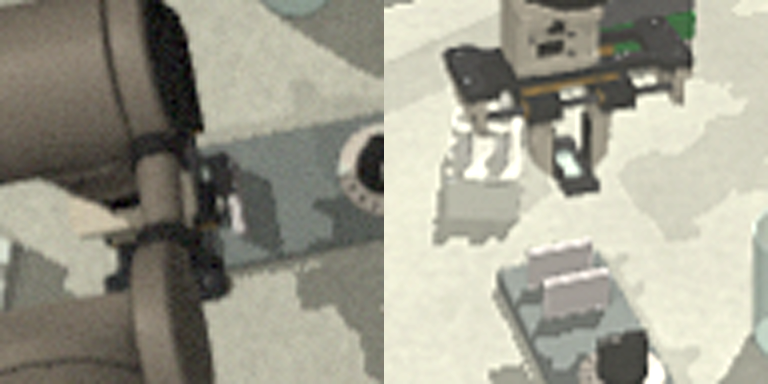

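The side view shows the holder gripped with its window end at about crop (575,165), above the rails. I'll check its tilt and offset from depth before lowering.

```bash
python3 - <<'E'
from fit import *
D=np.load('side3.npz'); W=cloud('side',D['d'])
# region of holder in frame px
r0,c0=140-48,255-48
sub=W[r0+30:r0+52,c0+40:c0+60]
o=robot.observe(); tp=o['tool_pos']; yaw=o['tool_rot'][2]
ux=np.array([np.cos(yaw),np.sin(yaw),0]); uy=np.array([np.sin(yaw),-np.cos(yaw),0])
P=W[80:160,220:290].reshape(-1,3)-[.5605,.2001,0]
L=np.c_[P@ux,P@uy,P[:,2]]
q=L[(L[:,2]>.145)&(L[:,2]<.19)&(abs(L[:,1])<.016)&(abs(L[:,0])<.06)]
q=q[np.argsort(q[:,0])]
for a in q: print(np.round(a*1000,1))
E
```

```text
[-40.   -9.8 159.8]
[-39.8 -13.2 160.4]
[-38.7  -5.9 162.1]
[-38.4  -9.3 166.6]
[-38.1   1.2 164.2]
[-38.  -12.6 167. ]
[-38.    8.3 158.6]
[-37.8  11.7 165.8]
[-37.8  -2.1 160.7]
[-37.7 -16.  163.6]
[-37.3   5.  162.8]
[-37.2 -12.4 162.5]
[-37.2  -5.4 165. ]
[-37.1   1.6 159.5]
[-37.   -5.4 168.8]
[-35.9   9.  161.1]
[-35.6   5.5 165.6]
[-35.5 -15.3 165.9]
[-35.4  12.7 160. ]
[-35.1   5.8 157.2]
[-34.8  13.  155.5]
[-34.6 -14.9 157.3]
[-34.6   2.4 165.6]
[-34.5   9.4 164.1]
[-34.4  -1.  162.2]
[-33.   -7.4 158.6]
[-32.9  -0.5 165.1]
[-31.8  10.3 166.1]
[-31.8  -7.1 165.7]
[-31.4   7.  166.5]
[-31.4  -0.  168. ]
[-31.2 -10.4 166.1]
[-30.1 -10.  169.2]
[-28.9   4.3 165.5]
[-28.9 -13.1 165.1]
[-28.7   4.3 169.3]
[-26.8  -1.9 165.4]
[-26.8  -5.4 166.1]
[-26.6 -15.8 168.1]
[-26.5  12.2 166.2]
[-26.3   8.7 166.9]
[-26.2 -12.2 167.1]
[-25.6 -15.4 159.5]
[-23.   -0.7 166.6]
[-22.9   6.3 169.1]
[-20.8   3.6 164.3]
[-20.7 -13.9 167.9]
[-20.3 -13.7 171.5]
[-19.6  11.  166. ]
[-17.7  -2.4 163.6]
[-16.3 -15.9 165.5]
[-14.8   9.1 167.3]
[-14.7  12.7 166.5]
[-13.5  -4.4 161.3]
[-13.3   6.1 166.9]

[... 811 characters left out ...]
1 176.2]
[  7.9   2.7 162.1]
[  8.4  13.3 179.6]
[  8.5 -11.3 164.6]
[  8.9  -0.5 162.2]
[  9.   10.2 164. ]
[ 10.4  14.2 166.3]
[ 13.1   8.  165.8]
[ 13.1   4.4 162.5]
[ 14.2  -5.9 159.9]
[ 15.4   8.8 160.2]
[ 15.8  -1.8 158. ]
[ 17.    5.7 163.8]
[ 17.9  -1.1 160.6]
[ 19.1  -0.7 163.8]
[ 20.   -7.5 160.6]
[ 21.1   3.5 161.7]
[ 21.3   3.6 157.5]
[ 22.1  11.  163.6]
[ 22.4  -3.2 162.2]
[ 22.9  -6.6 162.6]
[ 23.2   0.6 165. ]
[ 23.7   8.  163.2]
[ 24.2   4.5 163.6]
[ 24.6  -2.5 156.6]
[ 25.   -5.9 165.2]
[ 25.3  -2.3 164.3]
[ 26.1   8.7 165.6]
[ 29.5   2.7 164.7]
[ 31.7  10.6 165.8]
[3.270e+01 1.000e-01 1.632e+02]
[ 32.8   7.4 161.7]
[ 33.7  -3.1 163.2]
[ 34.8   8.  164.4]
[ 36.2   4.9 164.1]
```

>>> apply_moves(plan=[{"tx": 0,"ty": -0.0007,"tz": 0.03,"yaw": 0,"grip": -0.6},{"tx": 0,"ty": -0.0007,"tz": 0.06,"yaw": 0,"grip": -0.6},{"tx": 0,"ty": -0.0007,"tz": 0.08,"yaw": 0,"grip": -0.6},{"tx": 0,"ty": -0.0007,"tz": 0.09,"yaw": 0,"grip": -0.6},{"tx": 0,"ty": -0.0007,"tz": 0.093,"yaw": 0,"grip": -0.6},{"tx": 0,"ty": -0.0007,"tz": 0.095,"yaw": 0,"grip": -0.6},{"tx": 0,"ty": -0.0007,"tz": 0.095,"yaw": 0,"grip": -0.6},{"tx": 0,"ty": -0.0007,"tz": 0.095,"yaw": 0,"grip": -0.6}])

```text
time: 7.65
tool_pos: [0.5599, 0.2015, 0.0663]
tool_rot: [3.141, -0.0, 1.79]
contact_force: [0.4, 0.3, -0.6]
opening: 0.0294
```

```bash
python3 - <<'E'
from fit import *
im,d=robot.read_camera('side'); np.savez('side4.npz',im=im,d=d)
r,c=165,258
save(cv2.convertScaleAbs(cv2.resize(im[r-40:r+40,c-50:c+50],None,fx=7,fy=7,interpolation=cv2.INTER_CUBIC),alpha=1.6),'s4.png')
E
python3 go.py .5597 .2012 .0625 1.7897
```

```text
now 7.7 [0.5599 0.2015 0.0662] [ 3.1407e+00 -1.0000e-04  1.7900e+00] open 0.0295 F [ 0.3   1.04 -0.4 ] q [ 0.22  0.63  1.52  0.    0.99 -0.  ]
tx ty tz yaw [-0.0002 -0.0002  0.0037] 0.0003
```

View pics/s4.png

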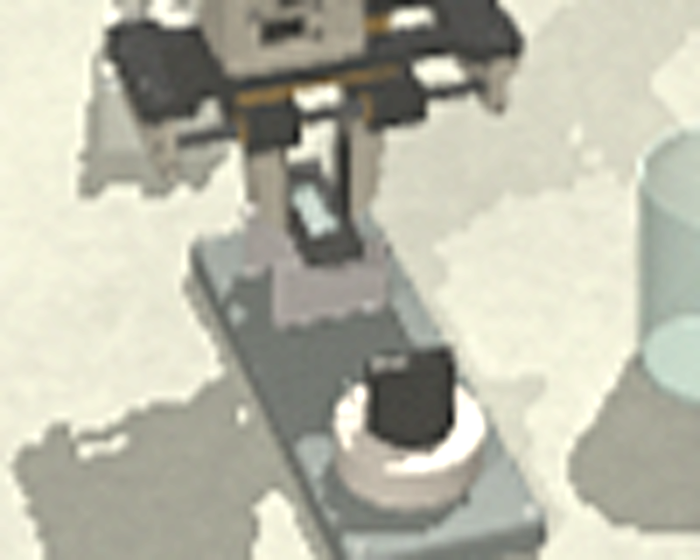

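The holder is aligned over both rails, with its near end overhanging the front rail as expected. I lower it slowly to contact.

>>> apply_moves(plan=[{"tx": 0,"ty": 0,"tz": 0.001,"yaw": 0,"grip": -0.6},{"tx": 0,"ty": 0,"tz": 0.002,"yaw": 0,"grip": -0.6},{"tx": 0,"ty": 0,"tz": 0.003,"yaw": 0,"grip": -0.6},{"tx": 0,"ty": 0,"tz": 0.003,"yaw": 0,"grip": -0.6},{"tx": 0,"ty": 0,"tz": 0.003,"yaw": 0,"grip": -0.6}])

```text
time: 8.32
tool_pos: [0.5596, 0.2014, 0.0634]
tool_rot: [3.141, -0.0, 1.79]
contact_force: [-2.3, -0.9, 5.7]
opening: 0.0297
```

```bash
python3 go.py .5597 .2012 .0625 1.7897
```

```text
now 8.325 [0.5596 0.2014 0.0634] [ 3.1413 -0.      1.7899] open 0.0297 F [-2.29 -0.91  5.73] q [ 0.22  0.63  1.53  0.    0.98 -0.  ]
tx ty tz yaw [-0.0002  0.      0.0009] 0.0002
```

>>> apply_moves(plan=[{"tx": 0,"ty": 0,"tz": 0.0005,"yaw": 0,"grip": -0.6},{"tx": 0,"ty": 0,"tz": 0.0005,"yaw": 0,"grip": -0.6}], force=5)

```text
time: 8.57
tool_pos: [0.5597, 0.2014, 0.063]
tool_rot: [3.141, -0.0, 1.79]
contact_force: [-2.3, -0.1, 6.6]
opening: 0.0301
```

>>> apply_moves(plan=[{"tx": 0,"ty": 0,"tz": 0,"yaw": 0,"grip": -0.33},{"tx": 0,"ty": 0,"tz": 0,"yaw": 0,"grip": -0.3},{"tx": 0,"ty": 0,"tz": 0,"yaw": 0,"grip": -0.15},{"tx": 0,"ty": 0,"tz": 0,"yaw": 0,"grip": 0.0},{"tx": 0,"ty": 0,"tz": 0,"yaw": 0,"grip": 0.0}])

```text
time: 9.2
tool_pos: [0.5597, 0.2013, 0.0622]
tool_rot: [3.142, -0.0, 1.79]
contact_force: [-0.1, -0.3, 0.3]
opening: 0.0459
```

```bash
python3 go.py .5597 .2012 .0625 1.7897;python3 - <<'E'
from fit import *
im,d=robot.read_camera('side'); np.savez('side5.npz',im=im,d=d)
r,c=165,258
save(cv2.convertScaleAbs(cv2.resize(im[r-40:r+40,c-50:c+50],None,fx=7,fy=7,interpolation=cv2.INTER_CUBIC),alpha=1.6),'s5.png')
E
```

```text
now 9.2 [0.5597 0.2013 0.0622] [ 3.1416e+00 -1.0000e-04  1.7898e+00] open 0.0459 F [-0.14 -0.3   0.31] q [ 0.22  0.64  1.53  0.    0.98 -0.  ]
tx ty tz yaw [-0.0001 -0.     -0.0003] 0.0001
```

View pics/s5.png

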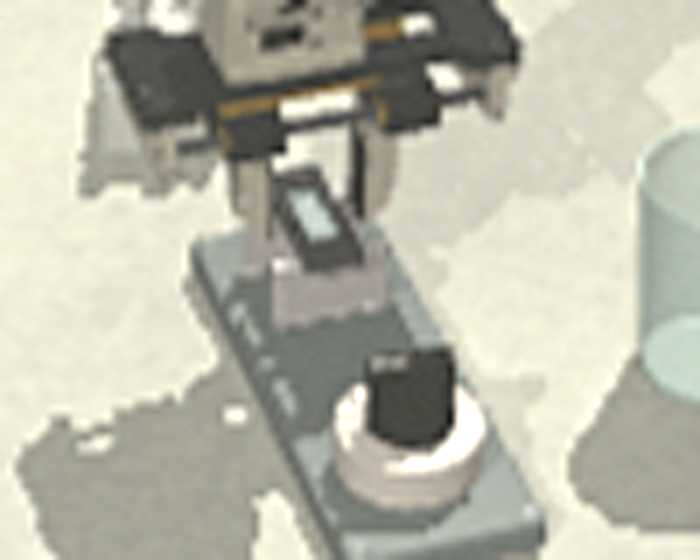

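Released; the holder lies flat on the rails. I rise straight up, then move toward the knob.

>>> apply_moves(plan=[{"tx": 0,"ty": 0,"tz": -0.01,"yaw": 0,"grip": 0.0},{"tx": 0,"ty": 0,"tz": -0.03,"yaw": 0,"grip": 0.0},{"tx": 0,"ty": 0,"tz": -0.07,"yaw": 0,"grip": 0.0},{"tx": 0,"ty": 0,"tz": -0.12,"yaw": 0,"grip": 0.0}])

```text
time: 9.75
tool_pos: [0.5592, 0.2012, 0.1834]
tool_rot: [-3.14, -0.0, 1.79]
contact_force: [0.5, 0.7, 0.4]
opening: 0.0459
```

```bash
python3 go.py .5899 .0645 .15 3.360
```

```text
now 9.75 [0.5592 0.2012 0.1834] [-3.1402e+00 -1.0000e-04  1.7897e+00] open 0.0459 F [0.52 0.66 0.38] q [ 0.22  0.5   1.39  0.    1.25 -0.  ]
tx ty tz yaw [-0.1401  0.0004  0.0334] -1.5703
```

>>> apply_moves(plan=[{"tx": -0.018,"ty": 0,"tz": 0,"yaw": -0.18,"grip": 0.0},{"tx": -0.036,"ty": 0,"tz": 0,"yaw": -0.36,"grip": 0.0},{"tx": -0.054,"ty": 0,"tz": 0,"yaw": -0.54,"grip": 0.0},{"tx": -0.072,"ty": 0,"tz": 0,"yaw": -0.72,"grip": 0.0},{"tx": -0.09,"ty": 0,"tz": 0,"yaw": -0.9,"grip": 0.0},{"tx": -0.108,"ty": 0,"tz": 0,"yaw": -1.08,"grip": 0.0},{"tx": -0.124,"ty": 0,"tz": 0,"yaw": -1.26,"grip": 0.0},{"tx": -0.14,"ty": 0,"tz": 0,"yaw": -1.44,"grip": 0.0}])

```text
time: 10.75
tool_pos: [0.5903, 0.0642, 0.1831]
tool_rot: [-3.142, 0.001, -3.047]
contact_force: [-0.1, -0.4, -0.0]
opening: 0.046
```

>>> apply_moves(plan=[{"tx": 0,"ty": 0,"tz": 0,"yaw": -0.13,"grip": 0.0},{"tx": 0,"ty": 0,"tz": 0.0,"yaw": -0.13,"grip": 0.0}])

```text
time: 11.0
tool_pos: [0.5902, 0.0645, 0.1829]
tool_rot: [-3.142, 0.001, -2.925]
contact_force: [0.1, -0.1, 0.4]
opening: 0.0462
```

```bash
python3 go.py .5899 .0645 .15 3.360;python3 - <<'E'
from fit import *
k=[]
for n in('top','side'):
    im,d=robot.read_camera(n); np.savez(n+'6.npz',im=im,d=d)
    r,c=(185,200) if n=='top' else (165,258)
    k.append(cv2.convertScaleAbs(cv2.resize(im[r-40:r+40,c-40:c+40],None,fx=5,fy=5,interpolation=cv2.INTER_CUBIC),alpha=1.6))
save(np.hstack(k),'s6.png')
E
```

```text
now 11.0 [0.5902 0.0645 0.1829] [-3.1415e+00  8.0000e-04 -2.9250e+00] open 0.0462 F [ 0.13 -0.13  0.45] q [-0.02  0.5   1.39  0.    1.24 -1.81]
tx ty tz yaw [0.0003 0.     0.0329] -0.0018
```

View pics/s6.png

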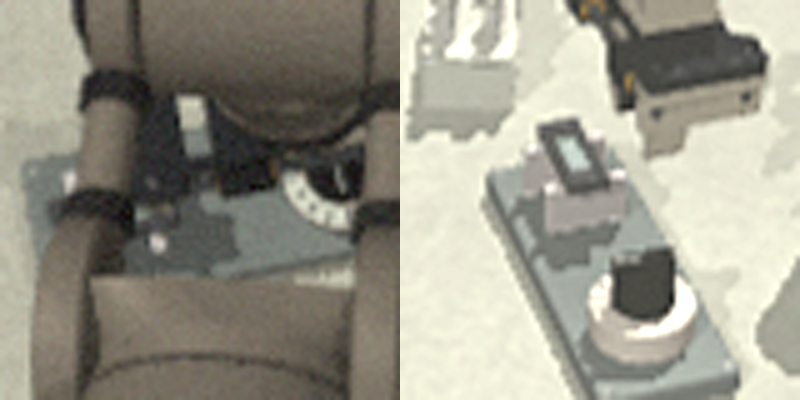

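```bash
python3 - <<'E'
from fit import *
robot.read_camera('side')
r=robot.outline_of('holder','side'); print([(x['confidence'],np.round(x['pixel']),x['region'].sum()) for x in r])
m=main(r[0]['region'])
p,f=fit({'side':m},[box(.076,.030,.06,.070)],(.5597,.2012,1.79)); print(p,f)
r=robot.outline_of('stand','side'); m=main(r[0]['region'])|m
m=cv2.morphologyEx(m.astype(np.uint8),cv2.MORPH_CLOSE,np.ones((3,3)))>0
ST=[box(.1,.26,0,.02),box(.06,.008,.02,.06,0,.047),box(.06,.008,.02,.06,0,.093),cyl(.036,.02,.045,0,-.07),cyl(.022,.045,.053,0,-.07),box(.042,.014,.05,.083,0,-.07),box(.03,.076,.06,.07,0,.07)]
s,f=fit({'side':m},ST,(.5747,.1335,.2189)); print(s,f, 'rails',s[0]-.07*np.sin(s[2]),s[1]+.07*np.cos(s[2]))
E
```

```text
[(0.49, array([154., 254.]), np.int64(129))]
[0.55658293 0.20377308 1.74555856] 0.15111719106247148
[0.57479292 0.13584528 0.22338531] 0.03736279200675485 rails 0.5592856719615873 0.20410599860500075
```

>>> apply_moves(plan=[{"tx": 0,"ty": 0.05,"tz": 0,"yaw": 0,"grip": 0.0},{"tx": 0,"ty": 0.1,"tz": 0,"yaw": 0,"grip": 0.0},{"tx": 0,"ty": 0.15,"tz": 0,"yaw": 0,"grip": 0.0},{"tx": 0,"ty": 0.2,"tz": 0,"yaw": 0,"grip": 0.0},{"tx": 0,"ty": 0.24,"tz": 0,"yaw": 0,"grip": 0.0},{"tx": 0,"ty": 0.24,"tz": 0,"yaw": 0,"grip": 0.0}])

```text
time: 12.0
tool_pos: [0.537, 0.3019, 0.1821]
tool_rot: [3.141, 0.0, -2.92]
contact_force: [-0.1, 0.6, -0.4]
opening: 0.0458
```

```bash
python3 go.py .5899 .0645 .15 3.360;cat > chk.py <<'E'
from fit import *
k=[]
n='top'
im,d=robot.read_camera(n); np.savez(n+'7.npz',im=im,d=d)
r,c=185,205
k.append(cv2.convertScaleAbs(cv2.resize(im[r-45:r+45,c-50:c+50],None,fx=6,fy=6,interpolation=cv2.INTER_CUBIC),alpha=1.6))
save(np.hstack(k),'s7.png')
r=robot.outline_of('holder','top'); print([(x['confidence'],np.round(x['pixel']),x['region'].sum()) for x in r])
if r:
    m=main(r[0]['region'])
    p,f=fit({'top':m},[box(.076,.030,.06,.070)],(.5597,.2012,1.79)); print(p,f)
r=robot.outline_of('stand','top'); print(r[0]['confidence'])
m=main(r[0]['region'])|m
m=cv2.morphologyEx(m.astype(np.uint8),cv2.MORPH_CLOSE,np.ones((5,5)))>0
ST=[box(.1,.26,0,.02),box(.06,.008,.02,.06,0,.047),box(.06,.008,.02,.06,0,.093),cyl(.036,.02,.045,0,-.07),cyl(.022,.045,.053,0,-.07),box(.042,.014,.05,.083,0,-.07),box(.03,.076,.06,.07,0,.07)]
s,f=fit({'top':m},ST,(.5747,.1335,.2189)); print(s,f, 'rails',s[0]-.07*np.sin(s[2]),s[1]+.07*np.cos(s[2]))
E
python3 chk.py
```

```text
now 12.0 [0.537  0.3019 0.1821] [ 3.141  0.    -2.92 ] open 0.0458 F [-0.07  0.57 -0.42] q [ 0.39  0.54  1.32  0.    1.27 -1.41]
tx ty tz yaw [ 0.0005 -0.2432  0.032 ] 0.0032
[(0.55, array([189., 186.]), np.int64(273))]
[0.55789055 0.19873867 1.76694079] 0.07932198520433816
0.67
[0.57506635 0.1325649  0.21886483] 0.039315962419586244 rails 0.5598678314397115 0.20089501453458497
```

View pics/s7.png

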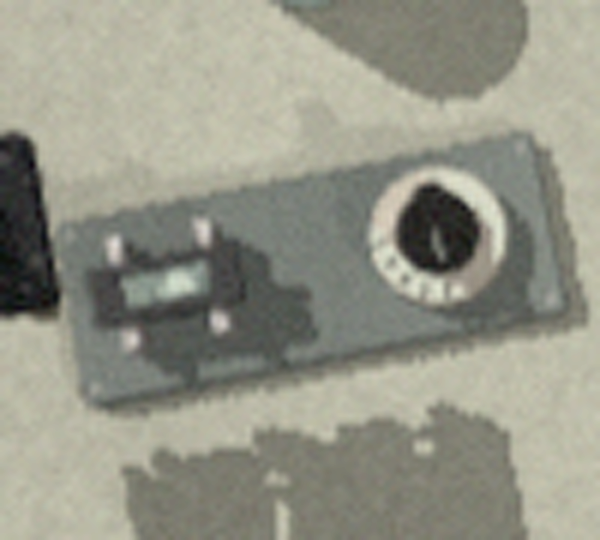

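The top view shows the holder across both rails and roughly centred, but it may sit 2–3 mm toward stand −x: the rail ends showing are longer at the top than at the bottom. I'll measure that more exactly from line profiles.

```bash
cat > prof.py <<'E'
from h import *
import sys
A=np.load('top0.npz')['im'].astype(np.float32); B=np.load(sys.argv[1])['im'].astype(np.float32)
p=(.5751,.1327,.2189); c,s=np.cos(p[2]),np.sin(p[2])
def wp(x,y,z): return np.array([p[0]+c*x-s*y,p[1]+s*x+c*y,z])
xs=np.arange(-45,46,3)/1000
def samp(I,y,x=None):
    P=np.array([wp(a,y,.06) for a in xs]); u=proj('top',P).astype(np.float32)
    return cv2.remap(I,u[:,0].reshape(1,-1),u[:,1].reshape(1,-1),cv2.INTER_LINEAR)[0].sum(1)
for y in(.047,.093):
    print('rail y',y); 
    for a,b,d in zip(xs*1000,samp(A,y),samp(B,y)): print(int(round(a)),int(b),int(d),end=' | ')
    print()
# holder profile along y at z=.07 
ys=np.arange(20,121,3)/1000
for x in(-.008,0,.008):
    u=proj('top',np.array([wp(x,a,.07) for a in ys])).astype(np.float32)
    f=lambda I:cv2.remap(I,u[:,0].reshape(1,-1),u[:,1].reshape(1,-1),cv2.INTER_LINEAR)[0].sum(1)
    print('x',x,list(zip((ys*1000).round().astype(int).tolist(),f(A).astype(int).tolist(),f(B).astype(int).tolist())))
E
python3 prof.py top7.npz
```

```text
rail y 0.047
-45 211 203 | -42 213 175 | -39 202 159 | -36 199 157 | -33 192 159 | -30 220 223 | -27 285 315 | -24 313 346 | -21 319 318 | -18 316 239 | -15 313 168 | -12 313 141 | -9 311 139 | -6 304 151 | -3 309 167 | 0 316 182 | 3 312 194 | 6 312 191 | 9 317 169 | 12 324 144 | 15 332 196 | 18 325 289 | 21 320 339 | 24 322 360 | 27 327 360 | 30 259 295 | 33 203 226 | 36 201 221 | 39 206 228 | 42 233 257 | 45 263 295 | 
rail y 0.093
-45 214 227 | -42 216 237 | -39 206 232 | -36 209 235 | -33 200 221 | -30 226 249 | -27 281 315 | -24 313 346 | -21 313 312 | -18 318 231 | -15 321 163 | -12 321 140 | -9 320 140 | -6 320 142 | -3 318 145 | 0 323 152 | 3 318 167 | 6 313 158 | 9 318 123 | 12 325 141 | 15 332 215 | 18 332 299 | 21 330 345 | 24 318 357 | 27 328 366 | 30 263 295 | 33 200 231 | 36 201 218 | 39 207 218 | 42 243 267 | 45 276 298 | 
x -0.008 [(20, 136, 149), (23, 136, 151), (26, 136, 147), (29, 136, 121), (32, 139, 131), (35, 138, 131), (38, 154, 126), (41, 238, 137), (44, 306, 143), (47, 266, 174), (50, 173, 208), (53, 177, 231), (56, 274, 251), (59, 330, 251), (62, 327, 260), 
[... 726 characters left out ...]
139), (98, 193, 135), (101, 200, 131), (104, 200, 148), (107, 195, 187), (110, 190, 214), (113, 199, 222), (116, 220, 240), (119, 257, 260)]
x 0.008 [(20, 176, 200), (23, 143, 162), (26, 136, 150), (29, 138, 133), (32, 139, 131), (35, 136, 133), (38, 169, 138), (41, 262, 135), (44, 319, 144), (47, 303, 172), (50, 238, 184), (53, 187, 167), (56, 179, 165), (59, 178, 176), (62, 165, 184), (65, 136, 179), (68, 110, 159), (71, 117, 149), (74, 119, 158), (77, 117, 162), (80, 130, 177), (83, 142, 166), (86, 224, 166), (89, 330, 159), (92, 308, 117), (95, 225, 129), (98, 191, 136), (101, 192, 137), (104, 196, 148), (107, 190, 176), (110, 189, 210), (113, 196, 230), (116, 212, 234), (119, 222, 204)]
```

Corrected for parallax and the cast shadow, the holder is within about 1 mm in each axis and about 0.01 rad of square, so I accept it. Next is the knob.

>>> apply_moves(plan=[{"tx": 0,"ty": -0.05,"tz": 0,"yaw": 0,"grip": 0.0},{"tx": 0,"ty": -0.1,"tz": 0,"yaw": 0,"grip": 0.0},{"tx": 0,"ty": -0.15,"tz": 0,"yaw": 0,"grip": 0.0},{"tx": 0,"ty": -0.2,"tz": 0,"yaw": 0,"grip": 0.0},{"tx": 0,"ty": -0.24,"tz": 0,"yaw": 0,"grip": 0.0},{"tx": 0,"ty": -0.24,"tz": 0,"yaw": 0,"grip": 0.0},{"tx": 0,"ty": -0.24,"tz": 0,"yaw": 0,"grip": 0.0}])

```text
time: 13.02
tool_pos: [0.5899, 0.0641, 0.1823]
tool_rot: [3.141, -0.0, -2.925]
contact_force: [0.3, 0.8, -0.1]
opening: 0.0458
```

```bash
python3 go.py .5905 .0652 .059 3.360
```

```text
now 13.025 [0.5899 0.0641 0.1823] [ 3.1412e+00 -1.0000e-04 -2.9253e+00] open 0.0458 F [ 0.27  0.81 -0.11] q [-0.02  0.5   1.4   0.    1.24 -1.81]
tx ty tz yaw [-0.0008  0.0009  0.1233] -0.0021
```

>>> apply_moves(plan=[{"tx": -0.0005,"ty": 0.0007,"tz": 0.05,"yaw": 0,"grip": 0.0},{"tx": -0.0005,"ty": 0.0007,"tz": 0.085,"yaw": 0,"grip": 0.0},{"tx": -0.0005,"ty": 0.0007,"tz": 0.105,"yaw": 0,"grip": 0.0},{"tx": -0.0005,"ty": 0.0007,"tz": 0.118,"yaw": 0,"grip": 0.0},{"tx": -0.0005,"ty": 0.0007,"tz": 0.123,"yaw": 0,"grip": 0.0},{"tx": -0.0005,"ty": 0.0007,"tz": 0.123,"yaw": 0,"grip": 0.0}])

```text
time: 13.78
tool_pos: [0.5907, 0.0658, 0.0596]
tool_rot: [-3.141, 0.001, -2.923]
contact_force: [-0.1, 0.5, 0.4]
opening: 0.0464
```

```bash
python3 go.py .5905 .0652 .059 3.360; python3 - <<'E'
from h import *
im,d=robot.read_camera('side')
r,c=175,265
save(cv2.convertScaleAbs(cv2.resize(im[r-40:r+40,c-50:c+50],None,fx=7,fy=7,interpolation=cv2.INTER_CUBIC),alpha=1.6),'s8.png')
E
```

```text
now 13.775 [0.5907 0.0658 0.0596] [-3.1415e+00  7.0000e-04 -2.9230e+00] open 0.0464 F [-0.06  0.47  0.41] q [-0.02  0.64  1.53  0.    0.97 -1.81]
tx ty tz yaw [ 0.0003 -0.0005  0.0006] 0.0002
```

View pics/s8.png

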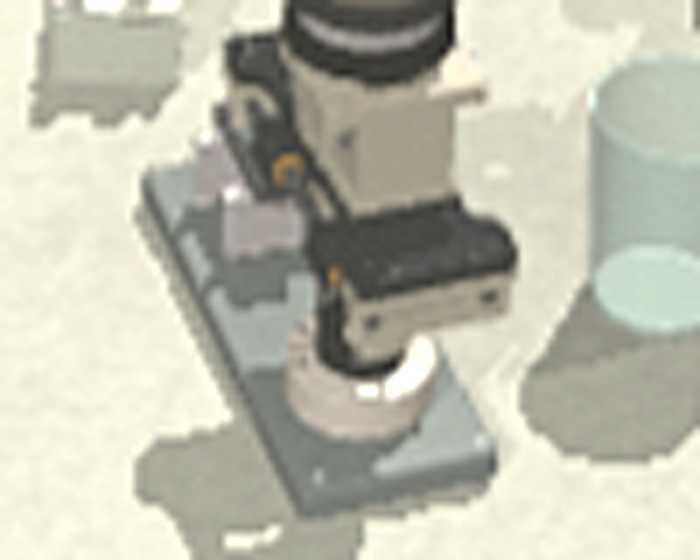

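The gripper straddles the knob bar. I close on it.

>>> apply_moves(plan=[{"tx": 0,"ty": 0,"tz": 0,"yaw": 0,"grip": -0.4},{"tx": 0,"ty": 0,"tz": 0,"yaw": 0,"grip": -0.8},{"tx": 0,"ty": 0,"tz": 0,"yaw": 0,"grip": -0.9},{"tx": 0,"ty": 0,"tz": 0,"yaw": 0,"grip": -0.9},{"tx": 0,"ty": 0,"tz": 0,"yaw": 0,"grip": -0.9}], force=30)

```text
time: 14.45
tool_pos: [0.5909, 0.0638, 0.0595]
tool_rot: [-3.139, 0.001, -2.923]
contact_force: [1.3, -7.1, 0.2]
opening: 0.014
```

```bash
python3 go.py .5905 .0652 .059 3.360; python3 -c "
from h import *
print(robot.observe()['torque'])"
```

```text
now 14.45 [0.5909 0.0638 0.0595] [-3.1392e+00  5.0000e-04 -2.9233e+00] open 0.014 F [ 1.32 -7.07  0.2 ] q [-0.02  0.64  1.53 -0.    0.97 -1.81]
tx ty tz yaw [0.0001 0.0014 0.0005] -0.0002
[-1.03420202 -0.06244118  0.06825523]
```

The opening is 14 mm, so the bar is gripped. It pulls about 7 N in y, so I shift roughly 2 mm to relieve that.

>>> apply_moves(plan=[{"tx": 0,"ty": -0.001,"tz": 0,"yaw": 0,"grip": -0.9},{"tx": 0,"ty": -0.002,"tz": 0,"yaw": 0,"grip": -0.9},{"tx": 0,"ty": -0.002,"tz": 0,"yaw": 0,"grip": -0.9},{"tx": 0,"ty": -0.002,"tz": 0,"yaw": 0,"grip": -0.9}])

```text
time: 14.95
tool_pos: [0.5909, 0.0637, 0.0595]
tool_rot: [3.142, 0.0, -2.923]
contact_force: [-0.9, -0.9, 3.2]
opening: 0.0139
```

```bash
python3 go.py .5905 .0637 .059 3.360; python3 -c "
from h import *
print(robot.observe()['torque'])"
```

```text
now 14.95 [0.5909 0.0637 0.0595] [ 3.1416e+00  4.0000e-04 -2.9232e+00] open 0.0139 F [-0.94 -0.95  3.2 ] q [-0.02  0.64  1.53  0.    0.97 -1.81]
tx ty tz yaw [0.0004 0.0001 0.0005] -0.0
[-0.01299006  0.13292606  0.03991796]
```

Force relieved. I turn the knob in steps, reading the torque at each click.

>>> apply_moves(plan=[{"yaw": 0.07,"tx": 0,"ty": 0,"tz": 0,"grip": -0.9},{"yaw": 0.14,"tx": 0,"ty": 0,"tz": 0,"grip": -0.9},{"yaw": 0.2,"tx": 0,"ty": 0,"tz": 0,"grip": -0.9},{"yaw": 0.2,"tx": 0,"ty": 0,"tz": 0,"grip": -0.9}])

```text
time: 15.45
tool_pos: [0.5909, 0.064, 0.0595]
tool_rot: [3.141, 0.0, -3.123]
contact_force: [-1.4, 1.1, 4.9]
opening: 0.0136
```

```bash
python3 go.py .5905 .0637 .059 3.360; python3 -c "
from h import *
print(robot.observe()['torque'])"
```

```text
now 15.45 [0.5909 0.064  0.0595] [ 3.1412e+00  4.0000e-04 -3.1225e+00] open 0.0136 F [-1.37  1.13  4.93] q [-0.02  0.64  1.53  0.    0.97 -1.61]
tx ty tz yaw [ 0.0004 -0.0003  0.0005] -0.1993
[0.24513336 0.11674752 0.1083379 ]
```

>>> apply_moves(plan=[{"yaw": 0.07,"tx": 0,"ty": 0,"tz": 0,"grip": -0.9},{"yaw": 0.14,"tx": 0,"ty": 0,"tz": 0,"grip": -0.9},{"yaw": 0.2,"tx": 0,"ty": 0,"tz": 0,"grip": -0.9},{"yaw": 0.2,"tx": 0,"ty": 0,"tz": 0,"grip": -0.9}])

```text
time: 15.95
tool_pos: [0.5909, 0.0642, 0.0594]
tool_rot: [3.141, 0.0, 2.962]
contact_force: [-0.4, 3.1, 3.8]
opening: 0.0136
```

```bash
python3 go.py .5905 .0637 .059 3.360; python3 -c "
from h import *
print(robot.observe()['torque'])"
```

```text
now 15.95 [0.5909 0.0642 0.0594] [3.1407e+00 3.0000e-04 2.9616e+00] open 0.0136 F [-0.42  3.15  3.83] q [-0.02  0.64  1.53  0.    0.97 -1.41]
tx ty tz yaw [ 0.0003 -0.0006  0.0004] -0.3984
[0.63262031 0.15890314 0.10318714]
```

>>> apply_moves(plan=[{"yaw": 0.07,"tx": 0,"ty": 0,"tz": 0,"grip": -0.9},{"yaw": 0.14,"tx": 0,"ty": 0,"tz": 0,"grip": -0.9},{"yaw": 0.2,"tx": 0,"ty": 0,"tz": 0,"grip": -0.9},{"yaw": 0.2,"tx": 0,"ty": 0,"tz": 0,"grip": -0.9}])

```text
time: 16.45
tool_pos: [0.591, 0.0644, 0.0594]
tool_rot: [3.14, 0.0, 2.762]
contact_force: [-0.6, 4.9, 4.5]
opening: 0.0142
```

```bash
python3 go.py .5905 .0637 .059 3.360; python3 -c "
from h import *
print(robot.observe()['torque'])"
```

```text
now 16.45 [0.591  0.0644 0.0594] [3.1403e+00 1.0000e-04 2.7621e+00] open 0.0142 F [-0.58  4.94  4.48] q [-0.02  0.64  1.53  0.    0.97 -1.21]
tx ty tz yaw [ 0.0002 -0.0008  0.0004] -0.5979
[1.04392397 0.06666736 0.10856126]
```

>>> apply_moves(plan=[{"yaw": 0.05,"tx": 0,"ty": 0,"tz": 0,"grip": -0.9},{"yaw": 0.1,"tx": 0,"ty": 0,"tz": 0,"grip": -0.9},{"yaw": 0.1,"tx": 0,"ty": 0,"tz": 0,"grip": -0.9}])

```text
time: 16.82
tool_pos: [0.5911, 0.0645, 0.0594]
tool_rot: [3.14, 0.0, 2.662]
contact_force: [-0.4, 5.1, 5.0]
opening: 0.0134
```

```bash
python3 go.py .5905 .0637 .059 3.360; python3 -c "
from h import *
print(robot.observe()['torque'])"
```

```text
now 16.825 [0.5911 0.0645 0.0594] [3.14   0.     2.6621] open 0.0134 F [-0.4   5.14  5.  ] q [-0.02  0.64  1.53  0.    0.97 -1.11]
tx ty tz yaw [ 0.0001 -0.001   0.0004] -0.6979
[1.0338645  0.07039206 0.05177414]
```

>>> apply_moves(plan=[{"yaw": 0.07,"tx": 0,"ty": 0,"tz": 0,"grip": -0.9},{"yaw": 0.14,"tx": 0,"ty": 0,"tz": 0,"grip": -0.9},{"yaw": 0.2,"tx": 0,"ty": 0,"tz": 0,"grip": -0.9},{"yaw": 0.2,"tx": 0,"ty": 0,"tz": 0,"grip": -0.9}])

```text
time: 17.32
tool_pos: [0.5912, 0.0647, 0.0594]
tool_rot: [3.14, -0.0, 2.462]
contact_force: [0.1, 6.5, 4.6]
opening: 0.0134
```

```bash
python3 go.py .5905 .0637 .059 3.360; python3 -c "
from h import *
print(robot.observe()['torque'])"
```

```text
now 17.325 [0.5912 0.0647 0.0594] [ 3.1397e+00 -1.0000e-04  2.4623e+00] open 0.0134 F [0.13 6.5  4.6 ] q [-0.02  0.64  1.53  0.    0.97 -0.91]
tx ty tz yaw [-0.0001 -0.0012  0.0004] -0.8977
[ 1.18437861 -0.05145893  0.14702167]
```

>>> apply_moves(plan=[{"yaw": 0.07,"tx": 0,"ty": 0,"tz": 0,"grip": -0.9},{"yaw": 0.14,"tx": 0,"ty": 0,"tz": 0,"grip": -0.9},{"yaw": 0.2,"tx": 0,"ty": 0,"tz": 0,"grip": -0.9},{"yaw": 0.2,"tx": 0,"ty": 0,"tz": 0,"grip": -0.9}])

```text
time: 17.82
tool_pos: [0.5914, 0.0649, 0.0595]
tool_rot: [3.139, -0.001, 2.262]
contact_force: [0.8, 7.4, 3.4]
opening: 0.0139
```

```bash
python3 go.py .5905 .0637 .059 2.160; python3 - <<'E'
from h import *
print(robot.observe()['torque'])
im,d=robot.read_camera('side')
r,c=175,265
k=[cv2.convertScaleAbs(cv2.resize(im[r-40:r+40,c-40:c+40],None,fx=5,fy=5,interpolation=cv2.INTER_CUBIC),alpha=1.6)]
im,d=robot.read_camera('top')
r,c=185,205
k+=[cv2.convertScaleAbs(cv2.resize(im[r-40:r+40,c-40:c+40],None,fx=5,fy=5,interpolation=cv2.INTER_CUBIC),alpha=1.6)]
save(np.hstack(k),'s9.png')
E
```

```text
now 17.825 [0.5914 0.0649 0.0595] [ 3.1392e+00 -5.0000e-04  2.2619e+00] open 0.0139 F [0.84 7.4  3.43] q [-0.02  0.64  1.53  0.    0.97 -0.71]
tx ty tz yaw [-0.0003 -0.0014  0.0004] 0.1019
[ 1.25695266 -0.21437684 -0.00246271]
```

View pics/s9.png

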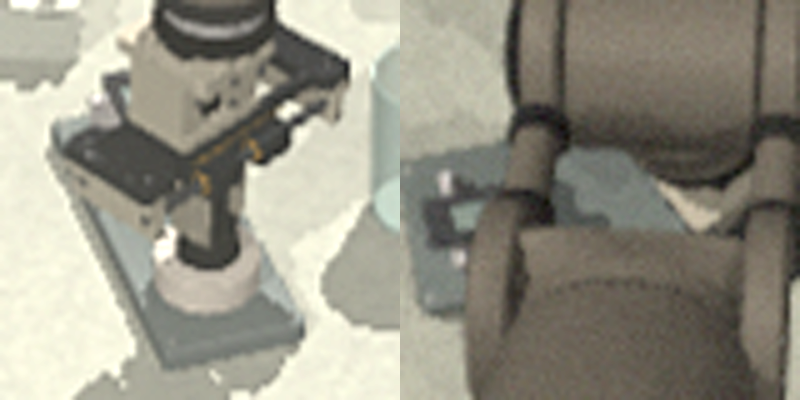

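Torque is low at 0.7, high at 0.9 and low again at 1.1 rad, which matches the click ripple: two clicks passed and the third just ahead. I make the last 0.1 rad.

>>> apply_moves(plan=[{"yaw": 0.04,"tx": 0,"ty": 0,"tz": 0,"grip": -0.9},{"yaw": 0.08,"tx": 0,"ty": 0,"tz": 0,"grip": -0.9},{"yaw": 0.105,"tx": 0,"ty": 0,"tz": 0,"grip": -0.9},{"yaw": 0.105,"tx": 0,"ty": 0,"tz": 0,"grip": -0.9},{"yaw": 0.105,"tx": 0,"ty": 0,"tz": 0,"grip": -0.9},{"yaw": 0.105,"tx": 0,"ty": 0,"tz": 0,"grip": -0.9}])

```text
time: 18.68
tool_pos: [0.5915, 0.0649, 0.0595]
tool_rot: [3.139, -0.001, 2.158]
contact_force: [1.0, 7.7, 3.3]
opening: 0.0141
```

```bash
python3 go.py .5905 .0637 .059 2.160; python3 - <<'E'
from h import *
print(robot.observe()['torque'])
im,d=robot.read_camera('side'); np.savez('side10.npz',im=im,d=d)
r,c=165,262
save(cv2.convertScaleAbs(cv2.resize(im[r-35:r+35,c-40:c+40],None,fx=8,fy=8,interpolation=cv2.INTER_CUBIC),alpha=1.6),'s10.png')
# bar orientation from depth
W=cloud('side',d); P=W.reshape(-1,3)
q=P[(P[:,2]>.056)&(P[:,2]<.084)&(np.hypot(P[:,0]-.5903,P[:,1]-.0643)<.03)]
print(len(q))
print(robot.observe()['torque'],robot.observe()['tool_rot'])
E
```

```text
now 18.675 [0.5915 0.0649 0.0595] [ 3.1390e+00 -6.0000e-04  2.1578e+00] open 0.0141 F [0.99 7.72 3.29] q [-0.02  0.64  1.53  0.    0.97 -0.61]
tx ty tz yaw [-0.0005 -0.0015  0.0005] -0.0022
[ 1.30563329 -0.24003877  0.07997283]
86
[ 1.31769508 -0.19594866  0.13637414] [ 3.13904214e+00 -6.13480964e-04  2.15784578e+00]
```

View pics/s10.png

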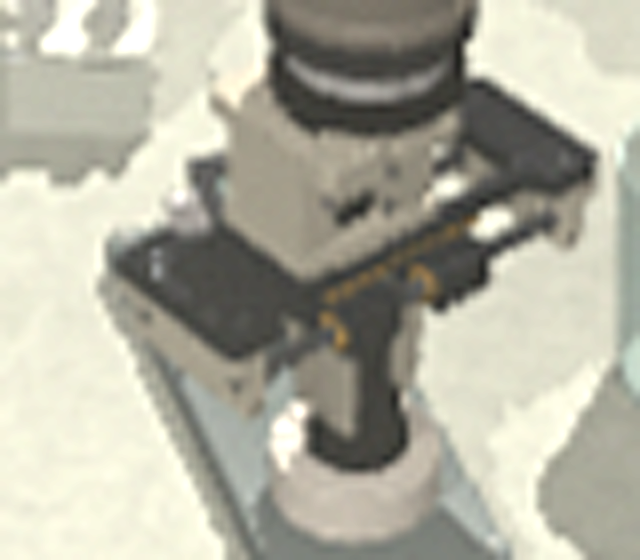

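The knob bar has turned with the jaws (bar end at about crop (380,400)). The jaws have turned 1.202 rad and the torque is rising again (0.08–0.14 N m), as expected at the third stop. Handing in.

```bash
python3 -c "
from h import *
print(robot.hand_in())"
```

```text
the job is handed in; nothing more can be done
None
```

The holder is on the rails and released. The knob was turned clockwise to the third stop, and the gripper was still holding it when I handed in at about 19 s of the 64 s allowed.

- **Holder:** I gripped it across its width (29.6 mm opening) and lowered it until it touched the rails at about 6 N before letting go. A clear top view afterwards showed it across both rails.
    - **Centring:** line profiles, corrected for parallax and shadow, put it about 1 mm off centre in each direction and about 0.01 rad off square.
    - **Disagreement:** the outline fits gave a larger error, about 2.5 mm off centre in stand x and 0.02–0.04 rad of rotation. I put this down to the holder's shadow and left it in place.
- **Knob:** I gripped the bar (14 mm opening) and turned it 1.202 rad against the target of 1.2. The torque rose and fell as the clicks should make it: low at 0.7 rad, high at 0.9, low at 1.1, and rising again at 1.2.
- **Not confirmed:** the gripper hid the ticks, so the stop is judged from jaw angle and torque only. While holding, about 8 N of side force remained from a roughly 1 mm offset between grip and knob axis. The last top view, at 1.1 rad, was mostly blocked by the arm, but the part of the holder that showed was still in place.

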